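Slide the half-painted plaque out to the tape line and hold it for painting

TASK

Take the narrow wooden plaque by its bare-wood end only and slide it, lying flat, out over the far edge of the green stand until the bare-wood side of the blue masking tape is flush with that edge and runs along it, so that I can paint the sides and the underside of the red end. More than half of it then hangs out and it would tip if let go, so keep hold of the bare end: your program finishes while still holding the plaque flat on the stand. Do not touch the tape or the part beyond it, do not lift the plaque off the stand or let it tip, and leave the four things standing around alone.

Things in the scene. Friction and masses are not known exactly. Their poses are not given: they have to be found in the camera images.
- stand_edge (a point): Middle of the far top edge of the fixed green bench stand; the edge is straight, 420 mm long, along this point's y axis. x points outward from the stand, horizontally; z up. The stand's level top lies at this height, 100 mm above the table, and reaches 320 mm back from the edge. Nothing supports the plaque beyond the edge (a white drip tray 22 mm high lies on the table there).
- plaque_tail (a point): Where to take the plaque: on its centre line in the bare pine end, half-way up, 55 mm from that end. The bare part, the only part to touch, reaches from 55 mm behind this point to 95 mm ahead of it. x points along the plaque from the bare to the painted end, z up. The plaque is 56 mm wide (y) and 18 mm thick and lies flat and loose on the stand.
- plaque_line (a point): The mark: the bare-wood side of the blue masking tape, on the centre line of the top face, 95 mm along x from plaque_tail and 150 mm from the bare end. The tape, 19 mm wide, lies straight across on the far (+x) side of this line; beyond it the top is wet red paint with gilt flowers. Axes as plaque_tail's.
- plaque: The whole plaque: a straight pine bar 380 mm long (x), 56 mm wide, 18 mm thick, 0.2 to 0.45 kg. Origin at the centre of its underside, 190 mm from either end; x towards the painted end, z up. It starts with its painted end hanging 60 to 140 mm over the stand's far edge, up to 7 degrees askew.
- plaque_painted: The part of the plaque from the mark outward (tape and red painted end, 230 mm), not to be touched. Same origin and axes as plaque.
- stone_lion: Small grey stone lion standing on the stand to one side of the plaque, 82 x 42 mm, 58 mm high; origin at the centre of its underside. Leave alone.
- paint_pot: Closed white paint pot with a red lid, 50 mm across, 56 mm high, standing on the stand on the other side of the plaque; origin at the centre of its underside. Leave alone.
- brush_pot: Black pot, 76 mm across and 100 mm high, full of brushes that reach 230 mm up, on the table beside the stand; origin at the centre of its underside. Leave alone.
- spray_bottle: Teal spray bottle with an orange head, 72 mm across, 155 mm high, on the table beside the stand, on the other side; origin at the centre of its underside. Leave alone.

How it is judged (in metres and radians):
At the end, for the whole second after the job is handed in: The bare-wood side of the tape is flush with the stand's far edge (7 mm) and runs along it (4 degrees), bare end on the stand; the plaque lies flat (tilt under 2.3 degrees, height within 5 mm) and still, and the fingers hold or press it with more than 1 N (x of plaque_line in the frame of stand_edge between -0.007 and 0.007 m and y of plaque_line in the frame of stand_edge between -0.18 and 0.18 m and z of plaque_line in the frame of stand_edge between 0.013 and 0.023 m and angle between the x axis of plaque_line and the x axis of stand_edge, either way round below 0.07 rad and x of plaque_tail in the frame of stand_edge below -0.05 m and angle between plaque's own z axis and vertical below 0.04 rad and contact force between the fingers and plaque above 1 N and linear speed of plaque below 0.01 m/s); the arm keeps its last pose, push and grip.
It fails at once if the robot touches the tape or the painted part beyond it (contact force between any of the fingers, the arm and plaque_painted above 0.5 N).
It fails at once if the plaque tips (more than 7 degrees) (angle between plaque's own z axis and vertical above 0.12 rad).
It fails at once if the plaque is lifted off the stand (its bare end or its mark more than 20 mm up) (z of plaque_tail in the frame of stand_edge above 0.029 m or z of plaque_line in the frame of stand_edge above 0.038 m).
It fails at once if the stone lion, paint pot, brush pot or spray bottle is moved more than 20 mm or knocked over (distance of any of stone_lion, paint_pot, brush_pot, spray_bottle from where it was at the start of the episode above 0.02 m or angle between any of stone_lion, paint_pot, brush_pot, spray_bottle's own z axis and vertical above 0.3 rad).
It also fails if it takes over 34 s, if anything falls off the work surface, if the arm or the gripper's body presses on something with over 40 N, if the wrist force passes 120 N, or if a joint passes its speed limit or range.

ROBOT

A 6-joint arm with a two-finger parallel gripper is mounted at the origin on the work surface. World frame = base frame: x ahead of the robot, y to its left, z up, the work surface at z = 0. Lengths are in m, angles in degrees, forces in N, time in s.
With the tool pointing down it reaches from about 0.25 to 0.725 m from the base axis. Payload 9.7 kg.
Tool frame: the origin (TCP) lies at the very end of the fingers, on their centre line; the grasp point (between the pads) lies 19 mm behind it; z points along the fingers, y is the direction in which the jaws open and shut (so a half turn about z gives the same grasp; the last joint's range is limited). The gripper opens to 85 mm and grips with 20 to 120 N. Pads are 22 mm wide; open, the fingers measure 114 mm over their backs; the gripper's body (76 mm by 85 mm) begins 54 mm behind the grasp point. The pads swing forward as they close: fully open they stand 13 mm farther back than shut.
Start: joints at [-74.026, 4.979, 10.078, 95.1, 0, 90], TCP at [0.151, -0.529, 0.231] pointing down, gripper open.
Joint ranges: [-179.16, 179.16], [-48.56, 103.87], [-65.8, 70.77], [-126.05, 130.52], [-82.76, 87.17], [-180, 180]. Speed limits (degrees/s): [127.2, 127.2, 147.25, 180, 180, 180].

INTERFACE

Orientations are given as [roll, pitch, yaw] about the fixed x, y, z axes, in that order (R = Rz(yaw) Ry(pitch) Rx(roll)).
In Python, from workcell import bot, camera, ticket gives the robot as it stands.
- The arm moves only by the shell command python3 -m jog 'ROWS' [FORCE]. ROWS is a JSON object of lists of equal length, an entry for each row: "turn": the turn, a rotation vector about the world's x, y, z each as a share of 8 degrees, from -1 to 1, a list of three; "delta_pos": the shift along the world's x, y, z each as a share of 50 mm, from -1 to 1, a list of three; "hand": the opening, from -1 (shut) to 1 (fully open). A call has exactly 10 rows; each row shifts and turns the commanded pose from where the row before left it; what a row does not reach is not made up. A row lasts 1/10 s, in which the tool goes at most 50 mm and 8.59 degrees, less where a joint would pass 70% of its speed; a pose out of reach is approached as far as the arm can. A call with a number of a shift or a turn outside -1 to 1 is refused whole. A call with a gripper value outside its range is refused whole. The fingers move at their own pace and stop on an object; FORCE is the grip in N (left out, the last holds). Time passes only in rows, so rows that do not move let the fingers close, or fill a call up. It gives the time, the measured TCP pose, the force and the opening at its end, in the units of the state.
- bot.get_obs(): the state, without advancing time (a new reading comes with each control period).
- camera(name): name is "scene" or "side" or "wrist"; returns a dict with "frame" (480x640x3 uint8, red, green, blue), "range_z" (480x640 float32, m along the optical axis (not along the pixel's ray), 0 where there is no reading), "fx", "fy", "cx", "cy" (pixels), "extrinsics" (4x4, takes a point from world to camera coordinates); the wrist camera has in their place "mount" (4x4, takes a point from camera to tool coordinates, whose origin is the TCP and whose axes are the flange's). Camera axes: x right, y up, looking along -z (the intrinsics and any distortion apply to the point x, -y, -z); pixel columns grow to the right and rows downward; lengths in m; the calibration is good to about 2 mm. A picture is of the moment at which its call begins: read the wrist's pose just before it.
- ticket.job_done(): hands the job in, once; it reports no verdict.
The state is a dict: "time": time; "q": joint angles; "qd": joint speeds; "joint_efforts": joint torques, N m; "ee_pos": TCP position; "tcp_rot": TCP orientation; "wrist_force": force on the tool from outside, world axes, zero at the start; "torque": the same for the moment, N m; "opening": finger opening in m.
Only numpy, scipy, OpenCV 4.12 (cv2) and the standard library are available. Lean on these libraries where they do the work, as an engineer would, in place of code of your own. Each camera call takes 0.05 s, during which the arm holds its last target.

## Working session

There is one attempt and no reset: what is moved stays moved. The work goes in short steps, Python scripts to look and compute and a shell command to move; the robot and the scene stay as the last step left them, time stands still between calls to the robot, and variables do not carry over. Pictures are saved under pics/ and viewed, and the job is handed in when it is done.

```bash
ls; mkdir -p pics; python3 - <<'E'
from workcell import bot,camera
import cv2,numpy as np
print(bot.get_obs())
for n in ["scene","side","wrist"]:
    c=camera(n); cv2.imwrite(f"pics/{n}0.png",c["frame"][:,:,::-1]); np.savez(f"{n}0.npz",**c)
    print(n,c["fx"],c["fy"],c["cx"],c["cy"],[k for k in c]); print(np.round(c.get("extrinsics",c.get("mount")),4))
E
```

```text
pics
{'time': 0.0, 'q': array([-7.40261846e+01,  5.01023078e+00,  1.00338311e+01,  9.50988411e+01,
       -1.08743215e-03,  8.99988890e+01]), 'qd': array([ 0.01491059, -0.01258566,  0.0530581 , -0.05481491, -0.06354742,
       -0.08167936]), 'joint_efforts': array([-2.43595105e-04, -5.20380592e+01,  4.64814699e+01,  1.60084834e-02,
        5.98968904e-05,  2.67816830e-06]), 'ee_pos': array([ 0.15129072, -0.52854459,  0.23058583]), 'tcp_rot': array([-1.79924759e+02,  1.08597225e-03,  1.59749278e+01]), 'wrist_force': array([ 0.42500313,  0.03511339, -0.70501016]), 'torque': array([ 0.04256214, -0.00365104, -0.01601734]), 'opening': 0.08520841742219319}
scene 521.1703416939239 521.1703416939239 316.02917875799335 233.44648119471174 ['frame', 'range_z', 'fx', 'fy', 'cx', 'cy', 'extrinsics']
[[ 0.1842  0.9827  0.0182 -0.1051]
 [-0.6913  0.1164  0.7132  0.344 ]
 [ 0.6987 -0.1439  0.7008 -1.5936]
 [ 0.      0.      0.      1.    ]]
side 584.7201663632899 584.7201663632899 316.9416908919771 231.32920566332567 ['frame', 'range_z', 'fx', 'fy', 'cx', 'cy', 'extrinsics']
[[-0.933  -0.3595 -0.0167  0.6046]
 [ 0.1972 -0.5495  0.8119 -0.1972]
 [-0.3011  0.7542  0.5835 -1.4384]
 [ 0.      0.      0.      1.    ]]
wrist 339.2147104766432 339.2147104766432 319.55935194588403 238.266520754173 ['frame', 'range_z', 'fx', 'fy', 'cx', 'cy', 'mount']
[[ 9.000e-04  9.484e-01  3.171e-01  8.120e-02]
 [ 1.000e+00 -5.000e-04 -1.200e-03  6.000e-04]
 [-1.000e-03  3.171e-01 -9.484e-01 -1.433e-01]
 [ 0.000e+00  0.000e+00  0.000e+00  1.000e+00]]
```

View pics/scene0.png

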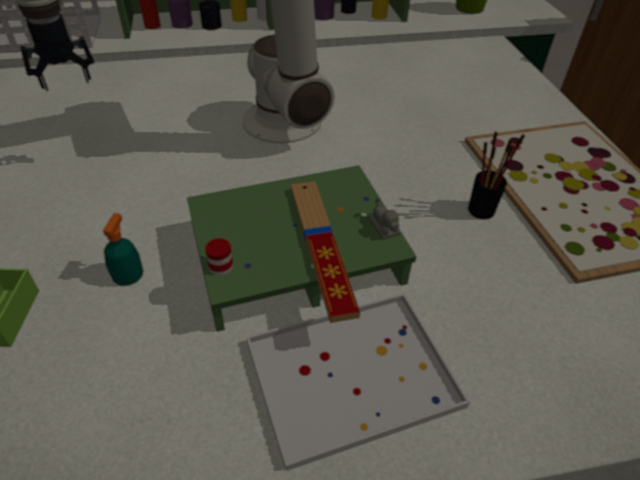

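View pics/side0.png

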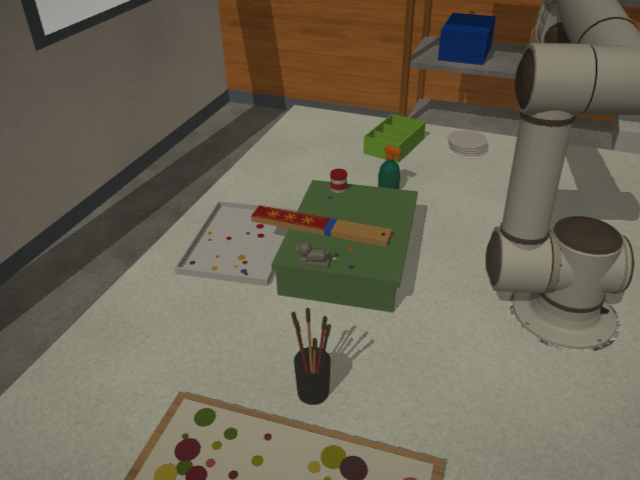

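View pics/wrist0.png

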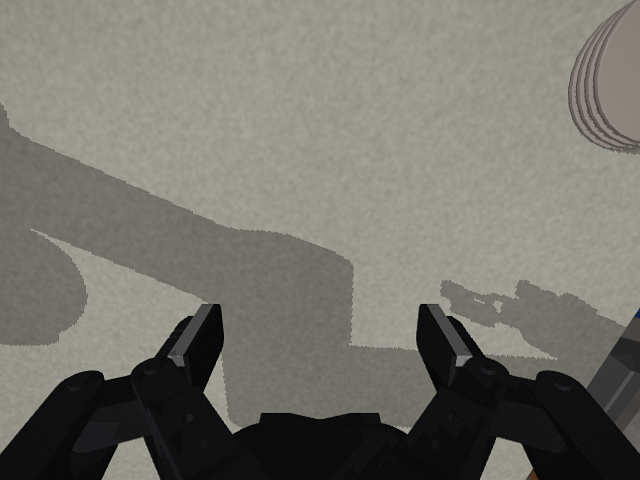

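The scene picture shows the bare end at about (305,185), the tape at (317,231) and the painted end at (343,316). The far stand edge runs from (210,303) to (412,260), with the lion at (385,220) and the paint pot at (219,257). Next I'll measure these.

```bash
cat > h.py <<'E'
import numpy as np,cv2
def load(n): 
    d=np.load(n); return {k:d[k] for k in d}
def ray(c,uv,E):
    uv=np.atleast_2d(uv).astype(float); Ti=np.linalg.inv(E)
    d=np.stack([(uv[:,0]-c["cx"])/c["fx"],-(uv[:,1]-c["cy"])/c["fy"],-np.ones(len(uv))],1)
    return Ti[:3,3],d@Ti[:3,:3].T
def plane(c,uv,z,E=None):
    o,d=ray(c,uv,c["extrinsics"] if E is None else E); return o+d*((z-o[2])/d[:,2])[:,None]
def cloud(c,E=None):
    v,u=np.mgrid[:480,:640]; o,d=ray(c,np.stack([u.ravel(),v.ravel()],1),c["extrinsics"] if E is None else E)
    return (o+d*c["range_z"].ravel()[:,None]).reshape(480,640,3)
def masks(f):
    h=cv2.cvtColor(f,cv2.COLOR_RGB2HSV); H,S,V=cv2.split(h)
    return dict(green=(H>40)&(H<75)&(S>70), blue=(H>100)&(H<125)&(S>130)&(V>60), wood=(H>8)&(H<22)&(S>80)&(V>90), red=((H<6)|(H>174))&(S>150)&(V>60))
E
python3 - <<'E'
from h import *
for n in ["scene","side"]:
    c=load(n+"0.npz"); P=cloud(c); m=masks(c["frame"])
    print(n)
    g=m["green"]&(abs(P[...,2]-0.1)<0.006)&(np.hypot(P[...,0],P[...,1])<0.9)
    Q=P[g]; print("green z",np.median(Q[:,2]),len(Q))
    r=cv2.minAreaRect(Q[:,:2].astype(np.float32)*1000); print("stand",r,cv2.boxPoints(r).round())
    st=(P[...,2]>0.108)&(P[...,2]<0.128)
    for k in ["blue","wood","red"]:
        q=m[k]&st&(P[...,0]<0.9)&(P[...,0]>0.25)&(abs(P[...,1])<0.3)
        nl,L,S,C=cv2.connectedComponentsWithStats(q.astype(np.uint8))
        if nl<2: print(k,'none');continue
        i=1+np.argmax(S[1:,4]); q=L==i
        uv=np.argwhere(q)[:,::-1]; X=plane(c,uv,0.118)
        r=cv2.minAreaRect(X[:,:2].astype(np.float32)*1000)
        print(k,S[i],"z",np.median(P[q][:,2]).round(4),np.round(r[0],1),np.round(r[1],1),round(r[2],1)); print(cv2.boxPoints(r).round(1).tolist())
    # tall objects on the stand
    q=(P[...,2]>0.13)&(P[...,2]<0.17)&(P[...,0]>0.25)&(P[...,0]<0.8)&(abs(P[...,1])<0.3)
    nl,L,S,C=cv2.connectedComponentsWithStats(q.astype(np.uint8))
    for i in range(1,nl):
        if S[i,4]>30: print("obj",S[i],P[L==i].min(0).round(3),P[L==i].max(0).round(3))
E
```

```text
scene
green z 0.10068109058716923 15843
stand ((-48.06646728515625, -33.991302490234375), (1550.4754638671875, 696.6392822265625), 11.002246856689453) [[-876.  160.]
 [-743. -524.]
 [ 779. -228.]
 [ 646.  456.]]
blue [304 226  28   9 142] z 0.1189 [608.2  -5.7] [15.3 57.2] 1.4
[[599.7999877929688, 22.700000762939453], [601.2000122070312, -34.400001525878906], [616.5, -34.0], [615.0999755859375, 23.100000381469727]]
wood [ 292  182   37   46 1066] z 0.1188 [523.2  -8. ] [146.6  53.8] 1.9
[[449.0, 16.399999618530273], [450.79998779296875, -37.400001525878906], [597.2999877929688, -32.400001525878906], [595.5, 21.399999618530273]]
red [ 307  233   52   84 1208] z 0.119 [724.3  -2.2] [207.1  52.7] 2.2
[[619.7999877929688, 20.100000381469727], [621.9000244140625, -32.5], [828.7999877929688, -24.5], [826.7999877929688, 28.100000381469727]]
obj [374 198  26  32 427] [0.567 0.121 0.13 ] [0.649 0.16  0.161]
obj [205 238  28  28 611] [ 0.635 -0.234  0.13 ] [ 0.686 -0.185  0.16 ]
side
green z 0.09779016466802115 7627
stand ((576.8558959960938, -119.893310546875), (319.5543212890625, 585.8626708
[... 202 characters left out ...]
999755859375, -28.899999618530273], [618.5999755859375, -27.799999237060547], [614.2000122070312, 38.900001525878906]]
wood [331 220  60  25 835] z 0.1155 [521.9   4.3] [150.6  70.6] 1.5
[[445.70001220703125, 37.599998474121094], [447.5, -32.900001525878906], [598.0999755859375, -28.899999618530273], [596.2000122070312, 41.599998474121094]]
red [271 209  59  20 334] z 0.1158 [696.2  -0.9] [154.   51.7] 0.2
[[619.0999755859375, 24.700000762939453], [619.4000244140625, -27.0], [773.4000244140625, -26.399999618530273], [773.0999755859375, 25.299999237060547]]
obj [330 169  17  16 223] [ 0.634 -0.234  0.13 ] [ 0.687 -0.18   0.16 ]
obj [294 241  36  16 326] [0.563 0.123 0.13 ] [0.647 0.166 0.158]
```

```bash
python3 - <<'E'
from h import *
for n in ["scene","side"]:
    c=load(n+"0.npz"); P=cloud(c); m=masks(c["frame"])
    zt={"scene":.1007,"side":.0978}[n]
    g=m["green"]&(abs(P[...,2]-zt)<0.004)
    g=cv2.morphologyEx(g.astype(np.uint8),cv2.MORPH_OPEN,np.ones((3,3)))
    nl,L,S,C=cv2.connectedComponentsWithStats(g); g=np.zeros_like(g)
    for i in range(1,nl):
        X=P[L==i]
        if S[i,4]>300 and np.median(X[:,0])<.85 and abs(np.median(X[:,1]))<.3: g[L==i]=1
    uv=np.argwhere(g)[:,::-1]; X=plane(c,uv,0.1)
    r=cv2.minAreaRect(X[:,:2].astype(np.float32)*1000); print(n,np.round(r[0],1),np.round(r[1],1),r[2]);print(cv2.boxPoints(r).round(1).tolist())
    # far edge: max x per y bin
    b=np.round(X[:,1]/.008).astype(int); pts=[]
    for k in np.unique(b):
        s=X[b==k]; pts.append([s[:,0].max(),s[:,1].mean()])
    pts=np.array(pts); k=np.ones(len(pts),bool)
    for _ in range(6):
        p=np.polyfit(pts[k,1],pts[k,0],1); rs=pts[:,0]-np.polyval(p,pts[:,1]); k=abs(rs)<.006
    print("far edge x= ",p[1],"+ y*",p[0],"deg",np.degrees(np.arctan(p[0])),k.sum(),len(k), X[:,1].min(),X[:,1].max())
E
```

```text
scene [569.8 -47.1] [322.1 417. ] 7.452083587646484
[[383.1000061035156, 138.6999969482422], [437.20001220703125, -274.79998779296875], [756.5, -233.0], [702.4000244140625, 180.5]]Traceback (most recent call last):
  File "<stdin>", line 19, in <module>
    raise TypeError("expected non-empty vector for x")
TypeError: expected non-empty vector for x
```

```bash
python3 - <<'E'
from h import *
for n,(x,y,w,h) in dict(scene=(180,150,250,180),side=(170,150,260,160)).items():
    c=load(n+"0.npz"); f=c["frame"][y:y+h,x:x+w,::-1]
    cv2.imwrite(f"pics/{n}_crop.png",cv2.resize(np.clip(f.astype(float)*1.5,0,255).astype(np.uint8),None,fx=3,fy=3,interpolation=cv2.INTER_CUBIC))
E
cat >> h.py <<'E'
def stand_rect(c,P,zt,zp=0.1,E=None):
    g=masks(c["frame"])["green"]&(abs(P[...,2]-zt)<0.004)
    g=cv2.morphologyEx(g.astype(np.uint8),cv2.MORPH_OPEN,np.ones((3,3)))
    nl,L,S,C=cv2.connectedComponentsWithStats(g); g=np.zeros_like(g)
    for i in range(1,nl):
        X=P[L==i]
        if S[i,4]>300 and .3<np.median(X[:,0])<.85 and abs(np.median(X[:,1]))<.3: g[L==i]=1
    X=plane(c,np.argwhere(g)[:,::-1],zp,E)
    return X
def faredge(X,a=7.4,bin=.008):
    t=np.radians(a); e=np.array([np.cos(t),np.sin(t)]); f=np.array([-e[1],e[0]])
    s=X[:,:2]@e; y=X[:,:2]@f; b=np.round(y/bin).astype(int)
    pts=np.array([[s[b==k].max(),y[b==k].mean()] for k in np.unique(b)])
    k=pts[:,0]>np.quantile(pts[:,0],.6)-.008
    for _ in range(8):
        p=np.polyfit(pts[k,1],pts[k,0],1); rs=pts[:,0]-np.polyval(p,pts[:,1]); k=abs(rs)<.004
    th=a-np.degrees(np.arctan(p[0]))
    # two points on the edge
    Y=np.array([y.min(),y.max()]); pt=[np.polyval(p,v)*e+v*f for v in Y]
    return th,pt,k.sum(),len(k)
E
python3 - <<'E'
from h import *
for n in ["scene","side"]:
    c=load(n+"0.npz"); P=cloud(c)
    X=stand_rect(c,P,{"scene":.1007,"side":.0978}[n])
    r=cv2.minAreaRect(X[:,:2].astype(np.float32)*1000); print(n,np.round(r[0],1),np.round(r[1],1),r[2])
    print(faredge(X))
E
```

```text
scene [569.8 -47.1] [322.1 417. ] 7.452083587646484
(np.float64(7.366952729792167), [array([ 0.75437551, -0.23341283]), array([0.70089293, 0.1802482 ])], np.int64(45), 53)
side [565.6 -38.8] [318.  424.2] 7.4183502197265625
(np.float64(7.319484826772042), [array([ 0.74759377, -0.22907245]), array([0.69354655, 0.19169669])], np.int64(33), 54)
```

View pics/scene_crop.png

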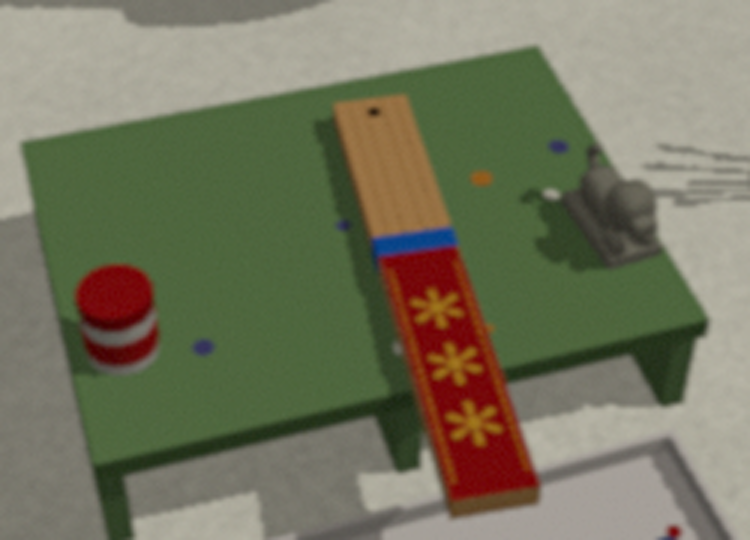

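View pics/side_crop.png

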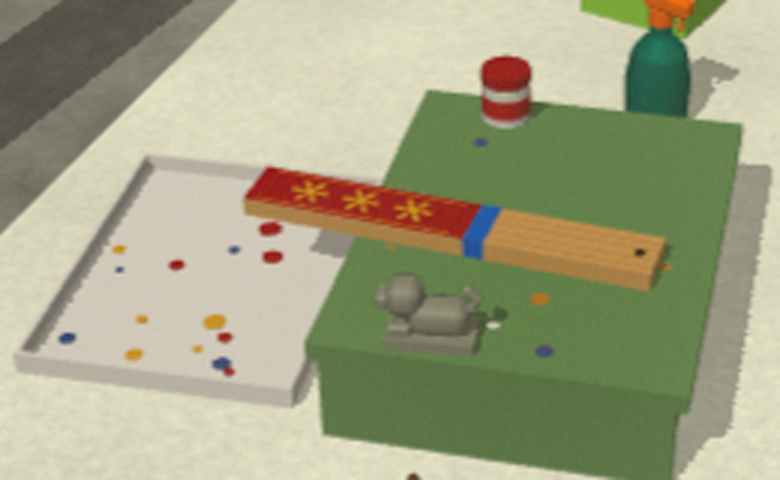

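The two views agree on the stand: 420 x 320 mm, with its outward axis at about 7.4°. They also put the plaque at a yaw of about 1.9°, the mark at about x=0.5985, y=-0.006, and the travel at about 120–125 mm. I'm moving above the tail at (0.503, -0.0085).

```bash
python3 -m jog '{"delta_pos":[[0.35,0.52,0],[0.35,0.52,0],[0.35,0.52,0],[0.35,0.52,0],[0.35,0.52,0],[0.35,0.52,0],[0.35,0.52,0],[0.35,0.52,0],[0.35,0.52,0],[0.35,0.52,0]],"turn":[[0,0,-0.088],[0,0,-0.088],[0,0,-0.088],[0,0,-0.088],[0,0,-0.088],[0,0,-0.088],[0,0,-0.088],[0,0,-0.088],[0,0,-0.088],[0,0,-0.088]],"hand":[1,1,1,1,1,1,1,1,1,1]}' 60
```

```text
time: 1.15
ee_pos: [0.3268, -0.2676, 0.2312]
tcp_rot: [-180.0, 0.0, 8.9]
wrist_force: [0.5, -0.6, -0.3]
opening: 0.0858
```

```bash
python3 -m jog '{"delta_pos":[[0.39,0.57,0],[0.39,0.57,0],[0.39,0.57,0],[0.39,0.57,0],[0.39,0.57,0],[0.39,0.57,0],[0.39,0.57,0],[0.39,0.57,0],[0.39,0.60,0],[0,0,0]],"turn":[[0,0,-0.097],[0,0,-0.097],[0,0,-0.097],[0,0,-0.097],[0,0,-0.097],[0,0,-0.097],[0,0,-0.097],[0,0,-0.097],[0,0,-0.097],[0,0,0]],"hand":[1,1,1,1,1,1,1,1,1,1]}'
python3 - <<'E'
from workcell import bot,camera
import cv2,numpy as np
o=bot.get_obs(); print(o["ee_pos"],o["tcp_rot"])
for n in ["wrist","scene"]:
    c=camera(n); cv2.imwrite(f"pics/{n}1.png",c["frame"][:,:,::-1]); np.savez(f"{n}1.npz",**c,p=o["ee_pos"],r=o["tcp_rot"])
E
```

```text
time: 2.15
ee_pos: [0.5032, -0.0079, 0.2303]
tcp_rot: [-180.0, 0.1, 2.1]
wrist_force: [-1.1, -1.1, -0.4]
opening: 0.0855
[ 0.50318019 -0.00793497  0.23025171] [-1.79955437e+02  5.95019069e-02  2.11283968e+00]
```

View pics/wrist1.png

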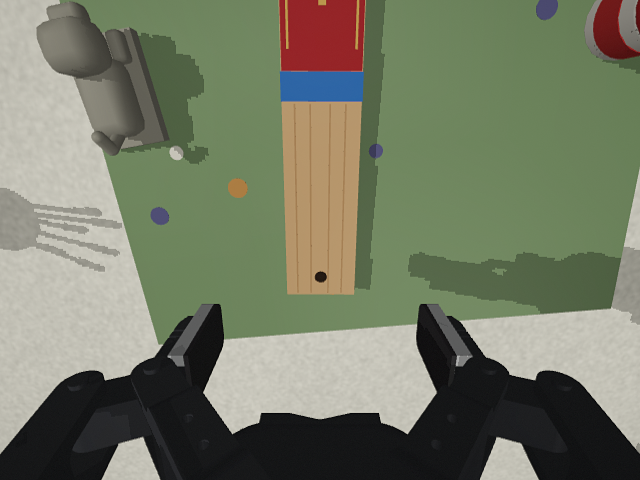

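The wrist view is clear. The wood/tape line is at row 101, columns 281–362, the bare end is at row 294, columns 288–354, and the back edge of the stand is at rows 310–343. I'll measure the plaque from this view.

```bash
cat >> h.py <<'E'
from scipy.spatial.transform import Rotation as Rt
def wristE(c):
    T=np.eye(4); T[:3,:3]=Rt.from_euler("xyz",c["r"],degrees=True).as_matrix(); T[:3,3]=c["p"]
    return np.linalg.inv(T@c["mount"])
def rects(c,E,ks=("wood","blue")):
    P=cloud(c,E); m=masks(c["frame"])
    for k in ks:
        q=m[k]&(abs(P[...,2]-.118)<.01)&(P[...,0]<.95)&(P[...,0]>.25)&(abs(P[...,1])<.3)
        q=cv2.morphologyEx(q.astype(np.uint8),cv2.MORPH_OPEN,np.ones((2,2)))
        nl,L,S,C=cv2.connectedComponentsWithStats(q); i=1+np.argmax(S[1:,4]); q=L==i
        X=plane(c,np.argwhere(q)[:,::-1],.118,E)*1000
        r=cv2.minAreaRect(X[:,:2].astype(np.float32)); print(k,S[i,4],"z",P[q][:,2].mean().round(4),np.round(r[0],1),np.round(r[1],1),round(r[2],2)); print(cv2.boxPoints(r).round(1).tolist())
    return P
E
python3 - <<'E'
from h import *
c=load("wrist1.npz"); E=wristE(c); P=rects(c,E)
X=stand_rect(c,P,.1,E=E); print(X.min(0),X.max(0),np.median(P[masks(c["frame"])["green"]],0))
print(c["p"],c["r"])
E
```

```text
wood 13922 z 0.1195 [524.   -9.6] [150.4  56. ] 1.99
[[447.8999938964844, 15.699999809265137], [449.79998779296875, -40.20000076293945], [600.0999755859375, -35.0], [598.2000122070312, 20.899999618530273]]
blue 2393 z 0.1195 [609.2  -6.7] [17.8 57.1] 2.16
[[599.2999877929688, 21.5], [601.4000244140625, -35.599998474121094], [619.2000122070312, -34.900001525878906], [617.0, 22.200000762939453]]
[ 0.38262764 -0.27649324  0.1       ] [0.67301737 0.16627641 0.1       ] [ 0.55550915 -0.07718669  0.10075474]
[ 0.50318019 -0.00793497  0.23025171] [-1.79955437e+02  5.95019069e-02  2.11283968e+00]
```

```bash
python3 -m jog '{"delta_pos":[[0.02,-0.048,-0.3],[0,0,-0.3],[0,0,-0.3],[0,0,-0.3],[0,0,-0.3],[0,0,-0.3],[0,0,-0.3],[0,0,-0.3],[0,0,0],[0,0,0]],"turn":[[0,0,-0.01],[0,0,0],[0,0,0],[0,0,0],[0,0,0],[0,0,0],[0,0,0],[0,0,0],[0,0,0],[0,0,0]],"hand":[1,1,1,1,1,1,1,1,1,1]}'
python3 - <<'E'
from h import *
c=load("wrist1.npz"); E=wristE(c); P=cloud(c,E); X=stand_rect(c,P,.1,E=E)
th,pt,k,n=faredge(-X,a=7.4); pt=[-q for q in pt]; print("back",th,pt,k,n)
t=np.radians(7.4);e=np.array([np.cos(t),np.sin(t)])
print("line to far edge", [ (q-np.array([.5994,-.007]))@e+.32 for q in pt])
E
```

```text
time: 3.25
ee_pos: [0.5028, -0.0131, 0.1112]
tcp_rot: [-180.0, 0.0, 1.9]
wrist_force: [-0.3, 1.0, 0.2]
opening: 0.0851
back 7.485398792398876 [array([0.38248888, 0.13999796]), array([ 0.43725217, -0.27679129])] 40 53
line to far edge [np.float64(0.12382818360777961), np.float64(0.12445474310226287)]
```

```bash
python3 -c "
from workcell import bot
o=bot.get_obs();print(o['ee_pos'],o['wrist_force'])"; python3 -m jog '{"delta_pos":[[0.02,0.04,-0.08],[0,0,-0.07],[0,0,-0.07],[0,0,0],[0,0,0],[0,0,0],[0,0,0],[0,0,0],[0,0,0],[0,0,0]],"turn":[[0,0,0],[0,0,0],[0,0,0],[0,0,0],[0,0,0],[0,0,0],[0,0,0],[0,0,0],[0,0,0],[0,0,0]],"hand":[1,1,1,1,0.6,0.4,0.2,0,-0.5,-1]}' 50;python3 -c "
from workcell import bot
o=bot.get_obs();print(o['ee_pos'],o['wrist_force'])"
```

```text
[ 0.50275288 -0.01314018  0.11118972] [-0.32125824  0.96283194  0.18733223]
time: 4.25
ee_pos: [0.5041, -0.0111, 0.1009]
tcp_rot: [-180.0, -0.1, 1.9]
wrist_force: [-1.4, 0.8, 5.1]
opening: 0.0547
[ 0.50408301 -0.01106022  0.10089999] [-1.42502408  0.82323891  5.06362244]
```

Gripped at an opening of 54.7 mm. Now sliding outward while turning.

```bash
python3 -m jog '{"delta_pos":[[0.05,0.003,0],[0.12,0.007,0],[0.12,0.007,0],[0.12,0.007,0],[0.12,0.007,0],[0.12,0.007,0],[0.12,0.007,0],[0.12,0.007,0],[0.12,0.007,0],[0.12,0.007,0]],"turn":[[0,0,0.034],[0,0,0.034],[0,0,0.034],[0,0,0.034],[0,0,0.034],[0,0,0.034],[0,0,0.034],[0,0,0.034],[0,0,0.034],[0,0,0.034]],"hand":[-1,-1,-1,-1,-1,-1,-1,-1,-1,-1]}' 60
python3 - <<'E'
from workcell import bot,camera
import cv2,numpy as np
o=bot.get_obs(); print(o["ee_pos"],o["tcp_rot"],o["wrist_force"])
for n in ["wrist","side"]:
    c=camera(n); cv2.imwrite(f"pics/{n}2.png",c["frame"][:,:,::-1]); np.savez(f"{n}2.npz",**c,p=o["ee_pos"],r=o["tcp_rot"])
E
```

```text
time: 5.25
ee_pos: [0.5597, -0.0081, 0.101]
tcp_rot: [180.0, 0.1, 4.6]
wrist_force: [-9.0, -2.2, 9.1]
opening: 0.0549
[ 0.55967328 -0.00806931  0.10097593] [1.79987672e+02 7.72997480e-02 4.57963628e+00] [-8.97078989 -2.21538888  9.07480089]
```

View pics/wrist2.png

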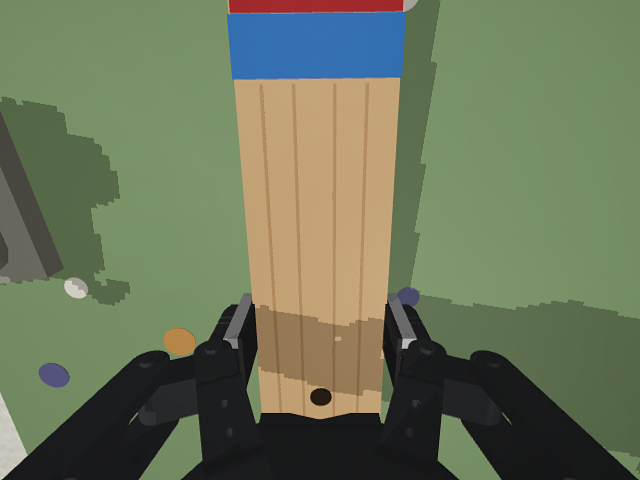

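View pics/side2.png

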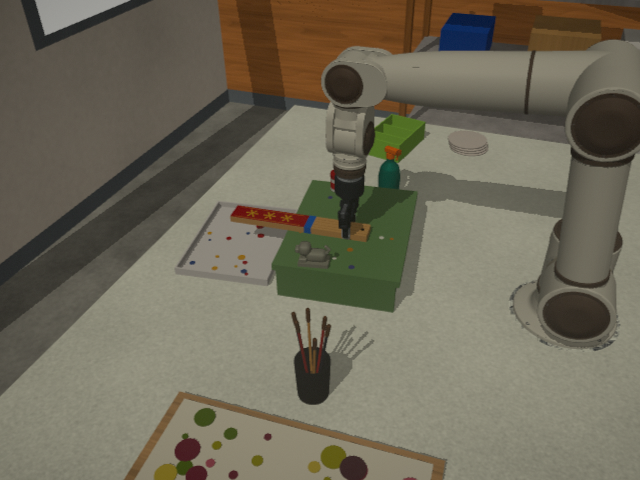

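The wrist view shows the pads on bare wood only, gripping around rows 300–350, with the tape line at row 79. The plaque follows the hand and stays flat. I'll go another 55 mm and then check.

```bash
python3 -m jog '{"delta_pos":[[0.12,0.008,0],[0.12,0.008,0],[0.12,0.008,0],[0.12,0.008,0],[0.12,0.008,0],[0.12,0.008,0],[0.12,0.008,0],[0.12,0.008,0],[0.12,0.008,0],[0.03,0.002,0]],"turn":[[0,0,0.035],[0,0,0.035],[0,0,0.035],[0,0,0.035],[0,0,0.035],[0,0,0.035],[0,0,0.035],[0,0,0.035],[0,0,0.035],[0,0,0.035]],"hand":[-1,-1,-1,-1,-1,-1,-1,-1,-1,-1]}' 60
python3 - <<'E'
from workcell import bot,camera
import cv2,numpy as np
o=bot.get_obs(); print(o["ee_pos"],o["tcp_rot"],o["wrist_force"])
for n in ["wrist","scene","side"]:
    c=camera(n); cv2.imwrite(f"pics/{n}3.png",c["frame"][:,:,::-1]); np.savez(f"{n}3.npz",**c,p=o["ee_pos"],r=o["tcp_rot"])
E
```

```text
time: 6.35
ee_pos: [0.6155, -0.0044, 0.101]
tcp_rot: [180.0, 0.1, 7.4]
wrist_force: [-8.6, -1.6, 8.8]
opening: 0.0547
[ 0.6154944  -0.00441014  0.10099327] [1.79983038e+02 5.73057154e-02 7.37839559e+00] [-8.61859369 -1.5813282   8.78223447]
```

View pics/wrist3.png

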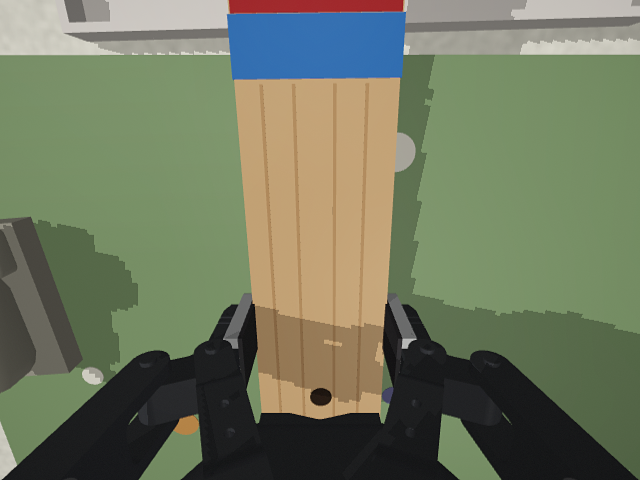

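View pics/scene3.png

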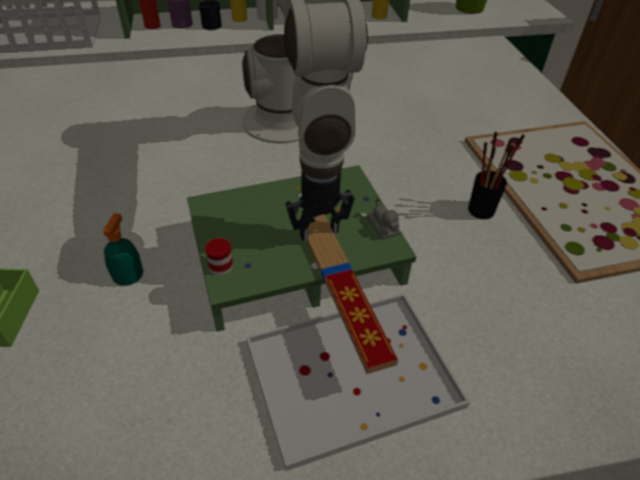

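In the wrist view the far stand edge is level at row 55 and the wood/tape line is at rows 78–79. I'll measure the gap on the two planes.

```bash
cat > gap.py <<'E'
import sys
from h import *
def firstgreen(c):
    g=masks(c["frame"])["green"]; out=[]
    for u in list(range(20,215,8))+list(range(450,630,8)):
        col=g[:,u]
        for v in range(2,300):
            if col[v:v+8].all(): out.append([u,v-.5]); break
    return np.array(out,float)
def lineblue(c):
    b=masks(c["frame"])["blue"]; out=[]
    for u in range(245,392,6):
        v=np.where(b[:150,u])[0]
        if len(v)>5: out.append([u,v.max()+.5])
    return np.array(out,float)
def gap(c):
    E=wristE(c); e=firstgreen(c); e=e[abs(e[:,1]-np.median(e[:,1]))<5]
    A=plane(c,e,.1,E); B=plane(c,lineblue(c),.118,E)
    pa=np.polyfit(A[:,1],A[:,0],1); pb=np.polyfit(B[:,1],B[:,0],1)
    te,tl=-np.degrees(np.arctan([pa[0],pb[0]])); y=B[:,1].mean(); x=np.polyval(pb,y)
    return (x-np.polyval(pa,y))*np.cos(np.radians(te)),te,tl,(x,y),np.median(e[:,1]),np.std(A[:,0]-np.polyval(pa,A[:,1]))
if __name__=="__main__":
    print("wrist gap(m), edge deg, line deg",gap(load(sys.argv[1])))
E
python3 gap.py wrist3.npz
python3 - <<'E'
from h import *
for n in ["scene","side"]:
    c=load(n+"3.npz"); print(n); P=rects(c,c["extrinsics"],("blue","wood")); X=stand_rect(c,P,{"scene":.1007,"side":.0978}[n]); print(faredge(X))
E
```

```text
wrist gap(m), edge deg, line deg (np.float64(-0.010028355235590727), np.float64(7.502685858960138), np.float64(8.099338238676822), (np.float64(0.7112010133297487), np.float64(0.008064323363473925)), np.float64(54.5), np.float64(0.00011631771259351979))
scene
blue 181 z 0.119 [722.3  10.9] [15.1 57.9] 8.56
[[710.5, 38.400001525878906], [719.0999755859375, -18.799999237060547], [734.0999755859375, -16.600000381469727], [725.5, 40.70000076293945]]
wood 892 z 0.1221 [663.9   3.4] [95.3 55.1] 8.12
[[612.7999877929688, 24.0], [620.5999755859375, -30.600000381469727], [714.9000244140625, -17.100000381469727], [707.0999755859375, 37.5]]
(np.float64(7.4833827332316885), [array([ 0.7549703 , -0.23333558]), array([0.70064717, 0.18021629])], np.int64(45), 53)
side
blue 84 z 0.1152 [713.5  22.8] [15.9 64.1] 7.27
[[701.5999755859375, 53.599998474121094], [709.7000122070312, -9.899999618530273], [725.4000244140625, -7.900000095367432], [717.2999877929688, 55.599998474121094]]
wood 362 z 0.1257 [661.5  16.7] [83.6 66.2] 7.26
[[615.7999877929688, 44.20000076293945], [624.2000122070312, -21.399999618530273], [707.0999755859375, -10.899999618530273], [698.7999877929688, 54.79999923706055]]
(np.float64(7.280276444946876), [array([ 0.74754856, -0.22916905]), array([0.69377806, 0.19172485])], np.int64(34), 54)
```

Wrist, scene and side views give gaps of -10.0, -10.0 and -11.2 mm, so they agree. The yaw is about 0.5° over. I'm moving the last 10.3 mm slowly, then rechecking.

```bash
python3 -m jog '{"delta_pos":[[0.03,0.004,0],[0.03,0.004,0],[0.03,0.004,0],[0.03,0.004,0],[0.03,0.004,0],[0.03,0.004,0],[0.025,0.003,0],[0,0,0],[0,0,0],[0,0,0]],"turn":[[0,0,-0.01],[0,0,-0.01],[0,0,-0.01],[0,0,-0.01],[0,0,-0.01],[0,0,-0.01],[0,0,0],[0,0,0],[0,0,0],[0,0,0]],"hand":[-1,-1,-1,-1,-1,-1,-1,-1,-1,-1]}' 60
cat > look.py <<'E'
import sys
from workcell import bot,camera
from h import *
from gap import gap
k=sys.argv[1]
o=bot.get_obs(); print(o["ee_pos"],o["tcp_rot"],o["wrist_force"],o["opening"],o["time"])
for n in ["wrist","scene","side"]:
    c=camera(n); cv2.imwrite(f"pics/{n}{k}.png",c["frame"][:,:,::-1]); c.update(p=o["ee_pos"],r=o["tcp_rot"]); np.savez(f"{n}{k}.npz",**c)
    if n=="wrist": print(gap(c))
    else:
        print(n); P=rects(c,c["extrinsics"],("blue","wood")); print(faredge(stand_rect(c,P,{"scene":.1007,"side":.0978}[n])))
E
python3 look.py 4
```

```text
time: 7.5
ee_pos: [0.6254, -0.003, 0.101]
tcp_rot: [180.0, 0.1, 6.9]
wrist_force: [-6.4, -0.5, 8.1]
opening: 0.0545
[ 0.62542267 -0.00303817  0.10101047] [1.79989818e+02 5.07953714e-02 6.89317499e+00] [-6.40807955 -0.51267356  8.12862934] 0.054484560174545844 7.5
(np.float64(0.00022273763699037874), np.float64(7.542431995315141), np.float64(7.666778624898675), (np.float64(0.7212524529806154), np.float64(0.008624282417447915)), np.float64(82.5), np.float64(0.0002528744775510431))
scene
blue 183 z 0.1232 [732.2  11.5] [15.7 57.6] 7.13
[[720.7999877929688, 39.099998474121094], [728.0, -18.100000381469727], [743.5, -16.200000762939453], [736.4000244140625, 41.0]]
wood 911 z 0.122 [674.1   4.4] [94.5 54.6] 7.48
[[623.7000122070312, 25.299999237060547], [630.7999877929688, -28.899999618530273], [724.5, -16.5], [717.4000244140625, 37.599998474121094]]
(np.float64(7.556374008727293), [array([ 0.7548716 , -0.23326027]), array([0.69999989, 0.18038635])], np.int64(46), 53)
side
blue 81 z 0.1153 [723.5  22.1] [15.4 63.6] 8.53
[[711.0999755859375, 52.400001525878906], [720.5999755859375, -10.5], [735.7999877929688, -8.199999809265137], [726.4000244140625, 54.70000076293945]]
wood 370 z 0.1179 [671.2  17.6] [82.8 66.8] 7.25
[[625.9000244140625, 45.5], [634.4000244140625, -20.700000762939453], [716.5, -10.300000190734863], [708.0999755859375, 56.0]]
(np.float64(-11.602612286131789), [array([ 0.6244689 , -0.24515431]), array([0.71439244, 0.19281765])], np.int64(11), 53)
```

View pics/wrist4.png

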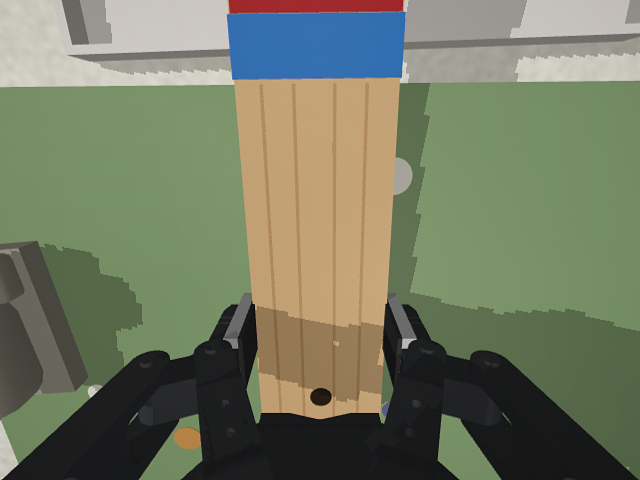

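View pics/side4.png

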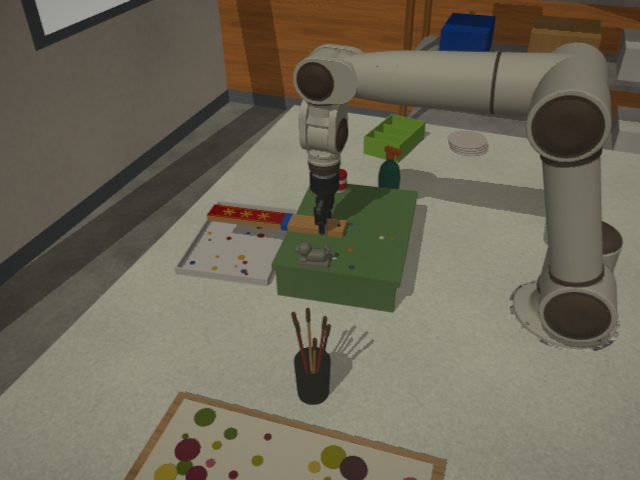

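Wrist and scene both give +0.2 mm, and the side view gives about -1.4 mm against its earlier edge fit. The line is within 0.2° of the edge. One last check for flatness and whether it's still, then I'll hand in.

```bash
python3 -m jog '{"delta_pos":[[0,0,0],[0,0,0],[0,0,0],[0,0,0],[0,0,0],[0,0,0],[0,0,0],[0,0,0],[0,0,0],[0,0,0]],"turn":[[0,0,0],[0,0,0],[0,0,0],[0,0,0],[0,0,0],[0,0,0],[0,0,0],[0,0,0],[0,0,0],[0,0,0]],"hand":[-1,-1,-1,-1,-1,-1,-1,-1,-1,-1]}' 60
python3 - <<'E'
from workcell import bot,camera
from h import *
from gap import gap
o=bot.get_obs()
for n in ["wrist","scene","side"]:
    c=camera(n); c.update(p=o["ee_pos"],r=o["tcp_rot"]); E=c.get("extrinsics"); E=wristE(c) if E is None else E
    if n=="wrist": print(gap(c)[:3])
    P=cloud(c,E); m=masks(c["frame"])
    q=cv2.erode(((m["red"]|m["blue"]|m["wood"])&(abs(P[...,2]-.118)<.02)&(P[...,0]>.65)&(P[...,0]<.97)&(abs(P[...,1]-.015)<.05)).astype(np.uint8),np.ones((3,3)))>0
    X=P[q]; k=np.ones(len(X),bool)
    for _ in range(5):
        co=np.linalg.lstsq(np.c_[X[k,:2],np.ones(k.sum())],X[k,2],rcond=None)[0]; k=abs(np.c_[X[:,:2],np.ones(len(X))]@co-X[:,2])<.004
    print(n,"tilt deg x,y",np.degrees(co[:2]),"z at mark",co@[.7225,.009,1],k.sum(),len(k), X[:,0].max())
    if n!="wrist":
        q=(P[...,2]>0.13)&(P[...,2]<0.17)&(P[...,0]>.5)&(P[...,0]<.72)&((P[...,1]>.11)|(P[...,1]<-.15))&(abs(P[...,1])<.26)
        nl,L,S,C=cv2.connectedComponentsWithStats(q.astype(np.uint8))
        for i in range(1,nl):
            if S[i,4]>30: print("obj",P[L==i].min(0).round(3),P[L==i].max(0).round(3))
E
```

```text
time: 8.65
ee_pos: [0.6254, -0.003, 0.101]
tcp_rot: [180.0, 0.0, 6.9]
wrist_force: [-6.7, -1.3, 8.1]
opening: 0.0543
(np.float64(0.00022410679278901137), np.float64(7.546177572367786), np.float64(7.670161473539422))
wrist tilt deg x,y [ 0.31123262 -0.01150361] z at mark 0.11894631451924784 39898 39898 0.746596599417478
scene tilt deg x,y [ 0.11008537 -0.16380587] z at mark 0.11883109936538944 1843 1850 0.947969663682092
obj [0.563 0.121 0.13 ] [0.649 0.16  0.161]
obj [ 0.635 -0.235  0.13 ] [ 0.687 -0.185  0.16 ]
side tilt deg x,y [ 0.27808723 -3.01514552] z at mark 0.11579532581543954 636 834 0.9488830095062145
obj [ 0.635 -0.234  0.13 ] [ 0.665 -0.181  0.158]
obj [0.561 0.126 0.13 ] [0.647 0.168 0.157]
```

```bash
python3 -c "
from workcell import ticket
print(ticket.job_done())"
```

```text
the job is handed in; nothing more can be done
None
```

The plaque is out over the far edge with the tape line flush. I handed the job in at about 8.7 s with the gripper still holding the bare end flat on the stand. I gripped it at the tail point, slid it about 122 mm outward and turned it about 5.5° to line up with the edge.

Last checks before handing in:

| Check | Result |
|---|---|
| Mark to stand edge (wrist and scene cameras) | +0.2 mm in both |
| Mark to stand edge (side camera) | about -1.4 mm, against its earlier edge fit |
| Tape line against edge | about 0.1° apart |
| Tilt of plaque (wrist and scene cameras) | at most about 0.3° |
| Top face height at the mark | about 119 mm (118 mm expected) |
| Plaque movement over the last second | none seen by the wrist camera |
| Grip | 60 N set, opening 54 mm, about 8 N pressing down on the stand |

- **Touching:** the wrist pictures show the fingers on bare wood only.
- **Lion and paint pot:** both measured where they started, to within a few millimetres.
- **Brush pot and spray bottle:** they look unmoved in the pictures, but I did not measure them.
- **Two readings that disagreed:** the side camera's last edge fit failed because the arm blocked part of the edge, so I used its earlier one. It also showed a 3° sideways tilt that the other two cameras did not. I put that down to the plaque's side face being picked up in that fit.

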